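Hold a tube carrier against the shaker's sprung stop

TASK

Pick up the tube carrier by its upright grip and lower it onto the bench shaker so that it sits flat on the platform with one stud standing in each slot, keeping hold of it. Then slide it against the sprung stop and press steadily with about 10 N, which pushes the stop's pad in a little over half of its travel and never to its end, so that a colleague can put on the nuts. Finish while still gripping the carrier and pressing it; leave everything else on the bench and the shaker where it is.

Things in the scene. Friction and masses are not known exactly. Their poses are not given: they have to be found in the camera images.
- carrier: Grey plastic tube carrier, 0.25-0.45 kg, upright on the bench. Origin: centre of its underside; x along its 80 mm length, y along its 150 mm width, z up. Base plate 80 x 150 x 10 mm; mid block 80 (x) x 62 (y), top 50 mm above the underside. Each ear of the plate has a through slot, centre x 0, y -55 or +55, 50 mm long (x), 12 mm wide (y). Same after half a turn. Starts within 0.5 rad of world x.
- grip (a point): Centre of the carrier's grip, 67 mm above its underside: a plain upright bar on top of the mid block, centred, 16 mm thick (carrier x) and 50 mm wide (y), standing from 50 to 84 mm above the underside. Axes as the carrier's.
- shaker: White bench shaker, fixed. Origin at bench height below the midpoint of its two studs; x is the pressing direction, from the studs to the sprung stop; z up. Reaches x -95..+125, y +-100 mm. Aluminium platform 75 mm above the bench. Steel studs 8 mm thick, tapered tips, 22 mm high, at x 0, y +-55. Grey stop housing at x 76..112, 56 wide, 44 high on the platform. Loose nuts near x 95, y +-65.
- seat (a point): Point on the platform's top face midway between the studs, 75 mm above the bench; axes as the shaker's. The seated carrier's underside lies on it, and its slots let the carrier's origin slide x = -21..+21 mm from here. The block's end face, 40 mm ahead of the carrier's origin, first touches the resting pad with the carrier's origin at x = -3 mm.
- stop_pad (a point): The black rubber pad of the sprung stop, 50 mm wide (y), 26 mm high (z), 8 mm thick. Origin: centre of its face that looks to the studs; x is the pressing direction. At rest it lies 37 mm from the seat point along the shaker's x and 28 mm above the platform.
- stop (a joint): How far the stop's pad is pushed in along the shaker's +x: 0 at rest, end of travel 0.022 m. A linear spring of 800 N/m without preload resists it: 10 N at 0.0125 m.
Things that resemble listed ones, but are neither listed nor needed, are in the scene too. What is shaped like the carrier but yellow is not meant.

How it is judged (in metres and radians):
On the way, in this order (a step that is already met when the one before it is completed fails the run):
1. the carrier is lifted off the bench in the gripper (height (world z) of carrier above 0.03 m and contact force between the fingers and carrier above 1 N), for 0.1 s.
2. still gripped, the carrier sits flat on the platform with a stud in each slot (z of carrier in the frame of seat between -0.003 and 0.003 m and horizontal distance between carrier and seat below 0.024 m and angle between the x axis of carrier and the x axis of shaker, either way round below 0.08 rad and angle between carrier's own z axis and vertical below 0.05 rad and contact force between the fingers and carrier above 1 N), for 0.1 s.
At the end, for the whole second after the job is handed in: Through the last second the carrier sits on the platform (underside within 3 mm of it, tilted less than 0.05 rad, within 0.08 rad of the shaker's direction, a stud in each slot), at rest, gripped by the fingers, and presses on the stop's pad with 6 to 14 N (contact force between carrier and stop between 6 and 14 N and z of carrier in the frame of seat between -0.003 and 0.003 m and horizontal distance between carrier and seat below 0.024 m and angle between the x axis of carrier and the x axis of shaker, either way round below 0.08 rad and angle between carrier's own z axis and vertical below 0.05 rad and linear speed of carrier below 0.01 m/s and contact force between the fingers and carrier above 2 N); the arm keeps its last pose, push and grip.
It fails at once if the stop is driven to the end of its travel (value of joint stop above 0.021 m).
It fails at once if a bystander is disturbed (distance of any of nut0, nut1, marker, dish, block, wellplate, jar0, jar1 from where it was at the start of the episode above 0.03 m).
It also fails if it takes over 58 s, if anything falls off the work surface, if the arm or the gripper's body presses on something with over 40 N, if the wrist force passes 120 N, or if a joint passes its speed limit or range.

ROBOT

A 6-joint arm with a two-finger parallel gripper is mounted at the origin on the work surface. World frame = base frame: x ahead of the robot, y to its left, z up, the work surface at z = 0. Lengths are in m, angles in degrees, forces in N, time in s.
With the tool pointing down it reaches from about 0.375 to 0.9 m from the base axis. Payload 3.1 kg.
Tool frame: the origin (TCP) lies at the very end of the fingers, on their centre line; the grasp point (between the pads) lies 19 mm behind it (bot.tcp_to_grasp is the distance from the TCP to the grasp point, in m); z points along the fingers, y is the direction in which the jaws open and shut (so a half turn about z gives the same grasp; the last joint's range is limited). The gripper opens to 87 mm and grips with 3 to 60 N. Pads are 19 mm wide; open, the fingers measure 117 mm over their backs; the gripper's body (75 mm by 190 mm) begins 51 mm behind the grasp point.
Start: joints at [-79.67, 30.224, 82.088, -0, 67.689, -10.227], TCP at [0.219, -0.585, 0.223] pointing down, gripper open.
Joint ranges: [-176.69, 176.69], [-43.24, 126.21], [12.49, 139.97], [-82, 262], [0, 151.66], [-163.58, 163.58]. Speed limits (degrees/s): [159.86, 159.86, 180, 180, 180, 180].

INTERFACE

Orientations are given as a 3x3 rotation matrix whose columns are the frame's x, y, z axes.
In Python, from rig import telemetry, eyes, order, bot gives the robot as it stands. The module is installed in compiled form; this text tells all that it offers.
- The arm moves only by the tool servo_tool, never from a script. Its argument "targets" is a list of rows, each a list of 2 entries, a list of its own where there are three numbers: the shift along the tool's x, y, z in m, then the turn, a rotation vector about the tool's x, y, z in rad. In form: [[[tx, ty, tz], [wx, wy, wz]], ...]. A call has 1 to 12 rows; each row is the pose to reach, as a shift and turn from the pose commanded when the call began, along the tool's axes at that moment; what a row does not reach only later rows make up. A row lasts 1/8 s, in which the tool goes at most 62.5 mm and 10.7 degrees, less where a joint would pass 70% of its speed; a pose out of reach is approached as far as the arm can. A call with a gripper value outside its range is refused whole. "gripper" is the finger opening in m, from 0 to 0.087, set as the call begins (left out, the last holds). The fingers move at their own pace and stop on an object; the grip force is fixed at half the most. Time passes only in rows, so rows that repeat a pose let the fingers close. It gives the time, the measured TCP pose, the force and the opening at its end, in the units of the state.
- telemetry.read_state(): the state, without advancing time (a new reading comes with each control period).
- eyes.capture(name): name is "scene" or "top" or "wrist"; returns a dict with "pixels" (480x640x3 uint8, blue, green, red), "intrinsics" (3x3 intrinsics, pixels), "k1" (the pictures are not rectified: a ray, as slopes to the right and down, at radius r is drawn at 1 + k1 r^2 times it, then the intrinsics apply), "extrinsics" (4x4, takes a point from camera to world coordinates); the wrist camera has in their place "T_tool_cam" (4x4, takes a point from camera to tool coordinates, whose origin is the TCP and whose axes are the flange's). Camera axes: x right, y down, z forward; pixel columns grow to the right and rows downward; lengths in m; the calibration is good to about 2 mm. A picture is of the moment at which its call begins: read the wrist's pose just before it. There is no depth.
- order.hand_in(): hands the job in, once; it reports no verdict.
The state is a dict: "time_s": time; "joint_positions": joint angles; "qvel": joint speeds; "tau": joint torques, N m; "position": TCP position; "tcp_rot": TCP orientation; "force": force on the tool from outside, world axes, zero at the start; "moment": the same for the moment, N m; "opening": opening from 0.0 (shut) to 1.0 (fully open).
Only numpy, scipy, OpenCV 4.12 (cv2) and the standard library are available. Lean on these libraries where they do the work, as an engineer would, in place of code of your own. Each camera call takes 0.05 s, during which the arm holds its last target. There are 200 camera calls.

## Working session

There is one attempt and no reset: what is moved stays moved. The work goes in short steps, Python scripts to look and compute and a tool call to move; the robot and the scene stay as the last step left them, time stands still between calls to the robot, and variables do not carry over. Pictures are saved under pics/ and viewed, about 8 in all and at most 12, crops included, and the job is handed in when it is done.

Besides the shell and the picture viewer there is one more tool, called in YAML: its name, and indented under it one key for each argument. servo_tool: Moves the arm, as the interface text tells. Its arguments: {"type":"object","properties":{"targets":{"type":"array","items":{"type":"array"}},"gripper":{"type":"number"}},"required":["targets"]}

```bash
mkdir -p pics
cat > h.py <<'E'
import numpy as np, cv2
from rig import telemetry, eyes, order, bot
def cap(name):
    s=telemetry.read_state(); c=eyes.capture(name)
    if name=="wrist":
        T=np.eye(4);T[:3,:3]=np.array(s["tcp_rot"]);T[:3,3]=s["position"]; c["extrinsics"]=T@np.array(c["T_tool_cam"])
    c["state"]=s; return c
def dist(c): return np.array([c["k1"],0,0,0,0],float)
def ray(c,uv):
    K=np.array(c["intrinsics"],float); uv=np.atleast_2d(np.array(uv,float))
    n=cv2.undistortPoints(uv[:,None],K,dist(c))[:,0]
    E=np.array(c["extrinsics"]); d=np.c_[n,np.ones(len(n))]@E[:3,:3].T
    return E[:3,3],d
def onz(c,uv,z):
    o,d=ray(c,uv); return o+d*((z-o[2])/d[:,2])[:,None]
def proj(c,P):
    E=np.linalg.inv(np.array(c["extrinsics"])); r=cv2.Rodrigues(E[:3,:3])[0]
    return cv2.projectPoints(np.atleast_2d(np.array(P,float)),r,E[:3,3],np.array(c["intrinsics"],float),dist(c))[0][:,0]
E
python3 - <<'E'
from h import *
for n in ("top","scene"):
    c=cap(n); cv2.imwrite(f"pics/{n}0.png",c["pixels"]); print(n,c["intrinsics"],c["k1"],c["extrinsics"])
s=telemetry.read_state(); print(s)
E
```

```text
top [[610.25435737   0.         310.66267309]
 [  0.         610.25435737 243.98838483]
 [  0.           0.           1.        ]] -0.09114942281937655 [[-1.05798521e-04 -9.80439400e-01  1.96821167e-01  1.89745443e-01]
 [-9.99905193e-01  2.81380659e-03  1.34791313e-02  6.64662871e-02]
 [-1.37692881e-02 -1.96801081e-01 -9.80346745e-01  1.22655556e+00]
 [ 0.00000000e+00  0.00000000e+00  0.00000000e+00  1.00000000e+00]]
scene [[467.33000464   0.         318.8898782 ]
 [  0.         467.33000464 238.18860238]
 [  0.           0.           1.        ]] -0.0690139787125678 [[ 0.17110891  0.72667545 -0.66533039  0.99072847]
 [ 0.98507195 -0.13909259  0.10142241 -0.02061173]
 [-0.01884135 -0.67275258 -0.73962759  0.7258434 ]
 [ 0.          0.          0.          1.        ]]
{'time_s': 0.1, 'joint_positions': array([-7.96682819e+01,  3.02727757e+01,  8.21474647e+01,  2.18814126e-04,
        6.76895472e+01, -1.02280303e+01]), 'qvel': array([-0.03600848, -0.01654141, -0.19246912, -0.03273453,  0.03237856,
        0.10519372]), 'tau': array([ 3.12624552e-04, -4.40985632e+01, -1.77151340e+01,  6.35351683e-02,
        5.33971062e-02, -3.85887938e-05]), 'position': array([ 0.21939383, -0.58454041,  0.22168752]), 'tcp_rot': array([[ 9.36307050e-01,  3.51182277e-01, -3.40180124e-04],
       [ 3.51182274e-01, -9.36305214e-01,  1.88571778e-03],
       [ 3.43718240e-04, -1.88507608e-03, -9.99998164e-01]]), 'force': array([0.15913044, 0.17200414, 0.91440188]), 'moment': array([ 0.00835268, -0.02354632, -0.02289994]), 'opening': 1.0024231203213063}
```

View pics/top0.png

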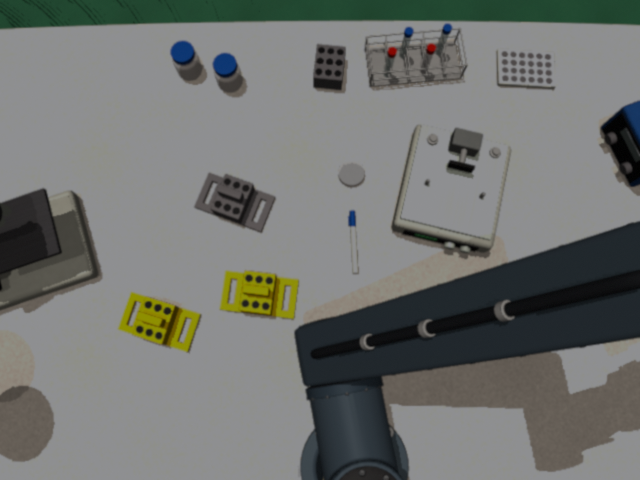

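View pics/scene0.png

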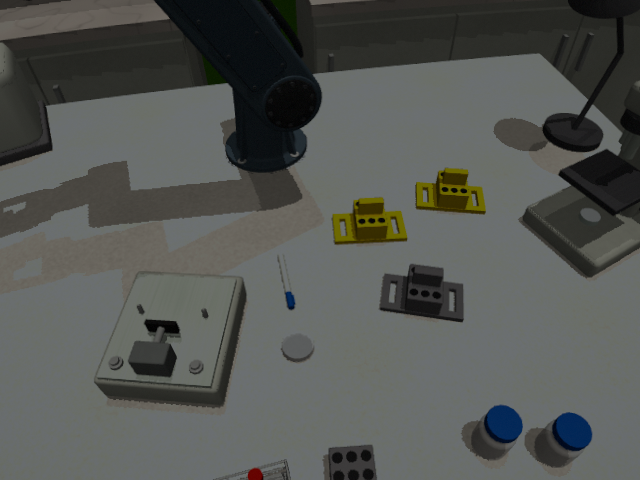

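Top view: the candidates for the carrier are grey (235,202), yellow (260,293), yellow (160,321) and a grey 6-hole block (330,65). Only (235,202) is grey and has a plate, slots and a grip. The shaker is at (455,185), with studs near (428,182) and (482,195), the stop at (465,140) and the nuts at (432,139) and (495,153). I'll confirm this in one enlarged crop.

Run:
```python
from h import *
im=cv2.imread("pics/top0.png")
a=cv2.resize(im[165:240,185:285],None,fx=4,fy=4,interpolation=cv2.INTER_CUBIC)
b=cv2.resize(im[115:255,385:520],None,fx=3,fy=3,interpolation=cv2.INTER_CUBIC)
o=np.zeros((420,805,3),np.uint8); o[:300,:400]=a; o[:420,400:805]=b; cv2.imwrite("pics/crop0.png",np.clip(o[:,:800].astype(float)*1.5,0,255).astype(np.uint8))
c=cap("top")
# carrier mask: dark, unsaturated
roi=np.zeros(im.shape[:2],np.uint8); roi[165:240,185:285]=1
hsv=cv2.cvtColor(im,cv2.COLOR_BGR2HSV); print("bench",im[190,150],"plate",im[190,205],)
m=((hsv[...,2]<115)&(roi>0)).astype(np.uint8)
cs,h=cv2.findContours(m,cv2.RETR_CCOMP,cv2.CHAIN_APPROX_NONE)
for k,q in zip(cs,h[0]):
    A=cv2.contourArea(k)
    if A>30:
        r=cv2.minAreaRect(k); print("hole" if q[3]>=0 else "outer",A,r, onz(c,[r[0]],0.008))
```

```text
bench [144 143 142] plate [81 82 87]
outer 2902.0 ((235.37930297851562, 200.55172729492188), (72.79257202148438, 44.938270568847656), 21.801410675048828) [[0.52671992 0.23935627 0.008     ]]
hole 109.5 ((259.25860595703125, 211.10345458984375), (5.756555080413818, 23.397611618041992), 21.801406860351562) [[0.50390659 0.18929446 0.008     ]]
hole 97.5 ((210.48275756835938, 193.2069091796875), (5.514871120452881, 23.372547149658203), 23.198589324951172) [[0.54287282 0.29189348 0.008     ]]
```

View pics/crop0.png

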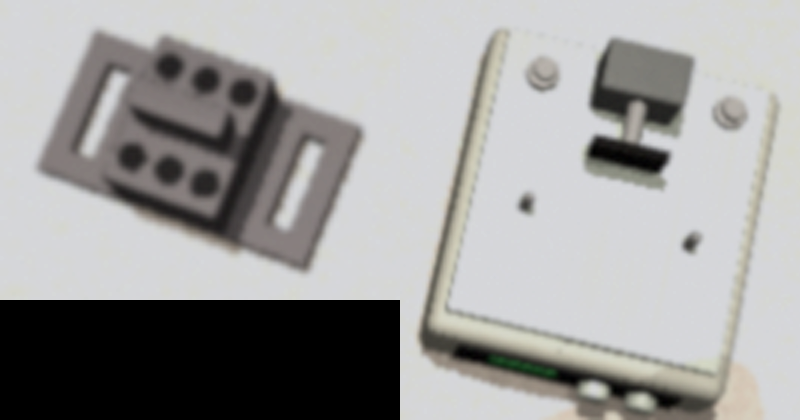

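The crop confirms it: the left half is the grey carrier with its slots and upright bar, and the right half is the shaker with studs at about (427,183) and (482,196) in full-image pixels. The slots measure 109.8 mm apart, against 110 nominal. The shaker lies on the way, so I'll locate the studs and look at them from close by first.

Run:
```python
from h import *
c=cap("top"); 
P=onz(c,[(427.3,182.7),(482.3,195.7)],0.086); print(P,np.linalg.norm(P[0]-P[1]))
ax=(P[0]-P[1]);ax/=np.linalg.norm(ax); print("x yaw",np.degrees(np.arctan2(ax[1],ax[0]))-90)
s=telemetry.read_state();R=np.array(s["tcp_rot"]);w=cap("wrist");print(w["T_tool_cam"],w["intrinsics"][0],w["k1"])
def go(p,yaw): # tool y along yaw
    y=np.array([np.cos(yaw),np.sin(yaw),0]);z=np.array([0,0,-1.]);Rt=np.c_[np.cross(y,z),y,z]
    print(R.T@(p-np.array(s["position"])),cv2.Rodrigues(R.T@Rt)[0].ravel())
go(np.r_[P.mean(0)[:2],0.30],np.arctan2(ax[1],ax[0])-np.pi/2)
```

```text
[[ 0.53990447 -0.14519646  0.086     ]
 [ 0.51356976 -0.25173521  0.086     ]] 0.10974526177971466
x yaw -13.884308097957984
[[-1.22954466e-03 -9.54823807e-01 -2.97169963e-01  8.24510734e-02]
 [ 9.99999129e-01 -1.03165367e-03 -8.22748378e-04 -1.07133966e-03]
 [ 4.79003257e-04 -2.97170716e-01  9.54824244e-01 -1.62028080e-01]
 [ 0.00000000e+00  0.00000000e+00  0.00000000e+00  1.00000000e+00]] [370.41491917   0.         312.62553919] -0.016780913039763874
[ 0.42340623 -0.25384074 -0.07763546] [-1.13858485e-03 -8.84641030e-04 -9.69643930e-01]
```

servo_tool:
  targets:
    - [[0.03,-0.02,-0.01],[0,0,-0.07]]
    - [[0.08,-0.05,-0.03],[0,0,-0.2]]
    - [[0.13,-0.08,-0.05],[0,0,-0.33]]
    - [[0.18,-0.11,-0.07],[0,0,-0.46]]
    - [[0.23,-0.14,-0.078],[0,0,-0.58]]
    - [[0.28,-0.17,-0.078],[0,0,-0.7]]
    - [[0.33,-0.2,-0.078],[0,0,-0.81]]
    - [[0.38,-0.23,-0.078],[0,0,-0.9]]
    - [[0.41,-0.246,-0.078],[0,0,-0.95]]
    - [[0.423,-0.254,-0.078],[0,0,-0.97]]
    - [[0.423,-0.254,-0.078],[0,0,-0.97]]
    - [[0.423,-0.254,-0.078],[0,0,-0.97]]

```text
time_s: 1.75
position: [0.5256, -0.1999, 0.3005]
tcp_rot: [[0.241, 0.97, -0.001], [0.97, -0.241, -0.0], [-0.001, -0.001, -1.0]]
force: [0.4, 0.3, 0.1]
opening: 1.003
```

Run:
```python
from h import *
import pickle
c=cap("wrist"); pickle.dump(c,open("w1.pkl","wb")); cv2.imwrite("pics/w1.png",c["pixels"]); s=c["state"];print(s["position"],s["tcp_rot"],s["qvel"])
print(proj(c,[[0.5399,-0.1452,.075],[0.5136,-0.2517,.075],[0.5399,-0.1452,.097],[0.5136,-0.2517,.097]]))
```

```text
[ 0.52559575 -0.19989744  0.30046142] [[ 2.41282434e-01  9.70454673e-01 -7.17904962e-04]
 [ 9.70454776e-01 -2.41282756e-01 -3.99752370e-04]
 [-5.61159643e-04 -6.00241073e-04 -9.99999662e-01]] [-0.53506703 -0.13479172  0.01598412  0.27427564 -0.03376413  0.11643466]
[[313.77818522 152.15595002]
 [313.96595153 253.57448237]
 [313.82951259 153.76609868]
 [314.02301316 260.5271157 ]]
```

View pics/w1.png

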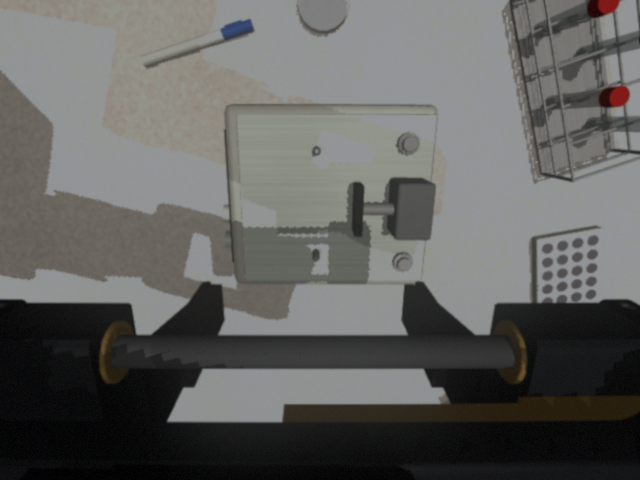

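The wrist view shows the studs near (316,151) and (316,255), within 2 px of the prediction. Next I'll refine them and plan the move to the carrier.

Run:
```python
from h import *
import pickle
c=pickle.load(open("w1.pkl","rb")); g=cv2.cvtColor(c["pixels"],cv2.COLOR_BGR2GRAY)
P=[]
for u,v in ((316,151),(316,255)):
    w=g[v-11:v+12,u-11:u+12]; t=np.median(w)*0.75; m=(w<t).astype(np.uint8)
    n,l,st,ce=cv2.connectedComponentsWithStats(m); i=max(range(1,n),key=lambda k:st[k,4]); print(st[i],t,ce[i]+[u-11,v-11]); P.append(ce[i]+[u-11,v-11])
P=onz(c,P,0.086);print(P,np.linalg.norm(P[0]-P[1]),P.mean(0)); a=P[0]-P[1];print(np.degrees(np.arctan2(a[1],a[0]))-90)
s=telemetry.read_state();R=s["tcp_rot"]
def go(p,yaw):
    y=np.array([np.cos(yaw),np.sin(yaw),0]);z=np.array([0,0,-1.]);Rt=np.c_[np.cross(y,z),y,z]
    print(R.T@(p-s["position"]),cv2.Rodrigues(R.T@Rt)[0].ravel())
go(np.array([.5234,.2406,.22]),np.radians(-20.8))
big=cv2.resize(g[100:285,225:445],None,fx=3.5,fy=3.2,interpolation=cv2.INTER_CUBIC); cv2.imwrite("pics/w1c.png",big)
```

```text
[ 7  6  8 10 53] 106.5 [315.43396226 150.73584906]
[ 7  5  7 12 72] 93.0 [314.98611111 254.76388889]
[[ 0.54198342 -0.14352128  0.086     ]
 [ 0.51524482 -0.24951873  0.086     ]] 0.10931793806555981 [ 0.52861412 -0.19652001  0.086     ]
-14.157887978046787
[ 0.42708815 -0.10858621  0.08035913] [-0.00044136  0.00043634  0.11889952]
```

View pics/w1c.png

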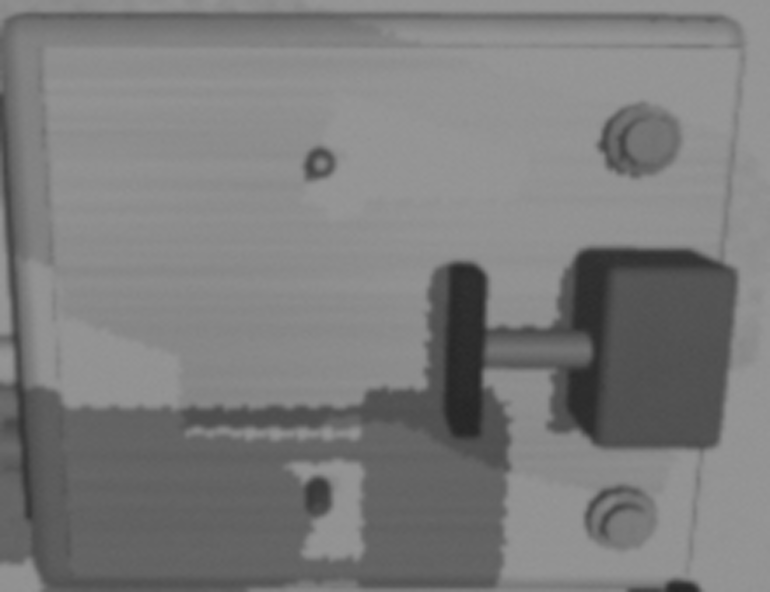

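servo_tool:
  targets:
    - [[0.03,-0.008,0],[0,0,0.01]]
    - [[0.08,-0.02,0.0],[0,0,0.03]]
    - [[0.13,-0.033,0.01],[0,0,0.05]]
    - [[0.18,-0.046,0.02],[0,0,0.06]]
    - [[0.23,-0.058,0.03],[0,0,0.07]]
    - [[0.28,-0.071,0.04],[0,0,0.08]]
    - [[0.33,-0.084,0.055],[0,0,0.1]]
    - [[0.38,-0.097,0.07],[0,0,0.11]]
    - [[0.415,-0.105,0.08],[0,0,0.119]]
    - [[0.427,-0.1085,0.0805],[0,0,0.119]]
    - [[0.427,-0.1085,0.0805],[0,0,0.119]]
    - [[0.427,-0.1085,0.0805],[0,0,0.119]]

```text
time_s: 3.3
position: [0.5239, 0.2402, 0.2206]
tcp_rot: [[0.355, 0.935, 0.001], [0.935, -0.355, -0.0], [-0.0, 0.001, -1.0]]
force: [-0.4, -0.3, -0.1]
opening: 1.003
```

Run:
```python
from h import *
import pickle
c=cap("wrist"); pickle.dump(c,open("w2.pkl","wb")); cv2.imwrite("pics/w2.png",c["pixels"]); s=c["state"];print(s["position"],s["tcp_rot"])
```

```text
[0.52389722 0.24019877 0.22057058] [[ 3.54829055e-01  9.34930892e-01  7.54067046e-04]
 [ 9.34931184e-01 -3.54828804e-01 -4.47846473e-04]
 [-1.51140795e-04  8.63909737e-04 -9.99999615e-01]]
```

View pics/w2.png

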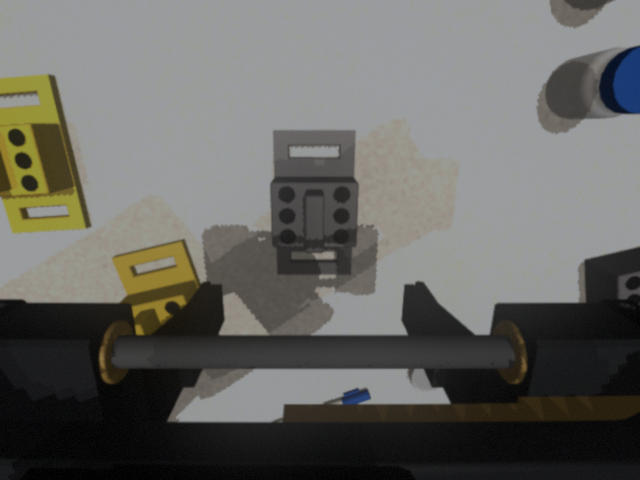

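The grey carrier is centred under the gripper, with slots at (314,152) and (314,256) and the bar at (314,220). It is square to the jaws.

Run:
```python
from h import *
import pickle
c=pickle.load(open("w2.pkl","rb"))
g=cv2.cvtColor(c["pixels"],cv2.COLOR_BGR2GRAY)
print(g[135:170,314]); print(g[242:275,314])
P=onz(c,[(314.4,151.5),(314,256)],0.006); print(P,np.linalg.norm(P[0]-P[1]),P.mean(0))
# plate corners at z=.01
Q=onz(c,[(274,130),(355,130),(352,274),(277,275)],0.01); print(Q,Q.mean(0))
b=onz(c,[(306,191),(322,191)],0.084);print(b)
a=P[0]-P[1];print(np.degrees(np.arctan2(a[1],a[0]))-90)
s=telemetry.read_state();print(s["tcp_rot"].T@(np.r_[Q.mean(0)[:2],.055]-s["position"]))
```

```text
[100 101 100 101 100  99  99  98  95  88  94 112 132 147 153 153 153 153
 153 152 149 136 104  85  89  94  92  90  86  85  84  83  81  82  82]
[ 45  45  43  43  45  47  57  66  68  64  82 117 130 119 102  92  78  57
  41  37  41  42  46  46  46  47  43  45  46  44  46  49  62]
[[0.5458076  0.29387364 0.006     ]
 [0.50638533 0.19116217 0.006     ]] 0.1100170912184023 [0.52609646 0.24251791 0.006     ]
[[0.51662356 0.32699908 0.01      ]
 [0.58973057 0.29915365 0.01      ]
 [0.53803922 0.15844388 0.01      ]
 [0.46157571 0.18634466 0.01      ]] [0.52649227 0.24273531 0.01      ]
[[0.52981625 0.27208278 0.084     ]
 [0.54194251 0.2674621  0.084     ]]
-20.997583812653957
[0.00328706 0.00143674 0.16557776]
```

servo_tool:
  targets:
    - [[0.003,0.0014,0.015],[0,0,0]]
    - [[0.003,0.0014,0.045],[0,0,0]]
    - [[0.003,0.0014,0.08],[0,0,0]]
    - [[0.003,0.0014,0.11],[0,0,0]]
    - [[0.003,0.0014,0.135],[0,0,0]]
    - [[0.003,0.0014,0.15],[0,0,0]]
    - [[0.003,0.0014,0.16],[0,0,0]]
    - [[0.003,0.0014,0.165],[0,0,0]]
    - [[0.003,0.0014,0.165],[0,0,0]]
    - [[0.003,0.0014,0.165],[0,0,0]]

```text
time_s: 4.6
position: [0.5263, 0.2442, 0.0558]
tcp_rot: [[0.353, 0.936, 0.001], [0.936, -0.353, 0.0], [0.001, 0.001, -1.0]]
force: [0.3, 0.5, 0.1]
opening: 1.001
```

servo_tool:
  targets:
    - [[0,0,0],[0,0,0]]
    - [[0,0,0],[0,0,0]]
    - [[0,0,0],[0,0,0]]
    - [[0,0,0],[0,0,0]]
    - [[0,0,0],[0,0,0]]
    - [[0,0,0],[0,0,0]]
    - [[0,0,0],[0,0,0]]
    - [[0,0,0],[0,0,0]]
  gripper: 0.0

```text
time_s: 5.6
position: [0.5261, 0.244, 0.0551]
tcp_rot: [[0.353, 0.936, 0.001], [0.936, -0.353, -0.0], [0.0, 0.001, -1.0]]
force: [0.4, 0.7, -0.8]
opening: 0.183
```

The opening is 15.9 mm, so the fingers are on the bar. I'll lift 0.17 m first.

servo_tool:
  targets:
    - [[0,0,-0.005],[0,0,0]]
    - [[0,0,-0.02],[0,0,0]]
    - [[0,0,-0.045],[0,0,0]]
    - [[0,0,-0.075],[0,0,0]]
    - [[0,0,-0.105],[0,0,0]]
    - [[0,0,-0.135],[0,0,0]]
    - [[0,0,-0.155],[0,0,0]]
    - [[0,0,-0.167],[0,0,0]]
    - [[0,0,-0.17],[0,0,0]]
    - [[0,0,-0.17],[0,0,0]]

```text
time_s: 6.85
position: [0.5252, 0.2439, 0.2246]
tcp_rot: [[0.353, 0.936, -0.001], [0.936, -0.353, -0.0], [-0.001, -0.001, -1.0]]
force: [0.2, -0.0, -2.9]
opening: 0.183
```

Run:
```python
from h import *
import pickle
c=cap("wrist"); pickle.dump(c,open("w3.pkl","wb")); cv2.imwrite("pics/w3.png",c["pixels"]); s=c["state"];print(s["position"],s["force"],s["opening"])
R=s["tcp_rot"]
yaw=np.radians(-14.0)
y=np.array([np.cos(yaw),np.sin(yaw),0]);z=np.array([0,0,-1.]);Rt=np.c_[np.cross(y,z),y,z]
p=np.array([.5293,-.1966,.215])-y*0.012+Rt[:,0]*0.0012
print(p,R.T@(p-s["position"]),cv2.Rodrigues(R.T@Rt)[0].ravel())
```

```text
[0.52521211 0.24394453 0.22459145] [ 0.21606788 -0.02054994 -2.91540775] 0.1834844246457087
[ 0.51794676 -0.19253258  0.215     ] [-0.41090479  0.14737674  0.00971608] [-0.00101677  0.00059678 -0.11664484]
```

View pics/w3.png

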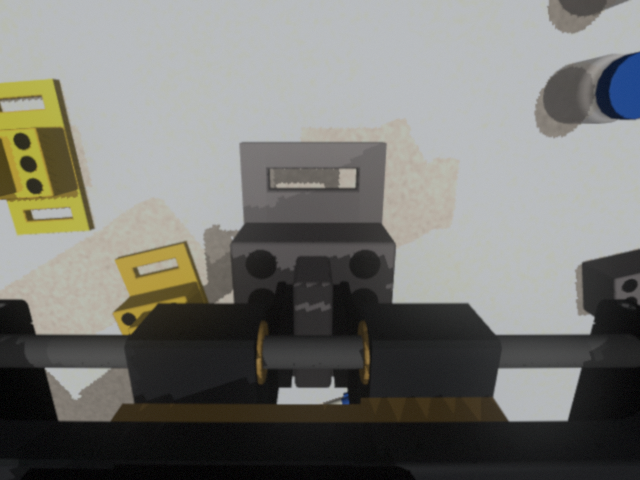

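The carrier is held square, with the near slot at u 267–358, v 167–190. I'll carry it over the shaker, 12 mm back from the seat point.

servo_tool:
  targets:
    - [[-0.01,0.004,0],[0,0,-0.005]]
    - [[-0.04,0.014,0],[0,0,-0.015]]
    - [[-0.08,0.029,0],[0,0,-0.03]]
    - [[-0.125,0.045,0],[0,0,-0.045]]
    - [[-0.17,0.061,0],[0,0,-0.06]]
    - [[-0.215,0.077,0],[0,0,-0.075]]
    - [[-0.26,0.093,0],[0,0,-0.085]]
    - [[-0.305,0.109,0],[0,0,-0.095]]
    - [[-0.345,0.124,0],[0,0,-0.105]]
    - [[-0.38,0.136,0.003],[0,0,-0.112]]
    - [[-0.4,0.1435,0.007],[0,0,-0.1166]]
    - [[-0.411,0.1474,0.0097],[0,0,-0.1166]]

```text
time_s: 8.4
position: [0.5177, -0.1941, 0.2146]
tcp_rot: [[0.244, 0.97, -0.001], [0.97, -0.244, 0.0], [0.0, -0.001, -1.0]]
force: [0.1, 0.9, -2.4]
opening: 0.181
```

servo_tool:
  targets:
    - [[0,0,0.01],[0,0,0]]
    - [[0,0,0.025],[0,0,0]]
    - [[0,0,0.03],[0,0,0]]
    - [[0,0,0.03],[0,0,0]]
    - [[0,0,0.03],[0,0,0]]

```text
time_s: 9.02
position: [0.5188, -0.1923, 0.1856]
tcp_rot: [[0.241, 0.97, 0.001], [0.97, -0.241, -0.0], [-0.0, 0.001, -1.0]]
force: [-0.1, 0.9, -2.7]
opening: 0.177
```

Run:
```python
from h import *
import pickle
c=cap("wrist"); pickle.dump(c,open("w4.pkl","wb")); s=c["state"];print(s["position"],s["tcp_rot"],s["force"])
g=c["pixels"]; cv2.imwrite("pics/w4.png",cv2.resize(g[110:260,210:420],None,fx=3.8,fy=3.8,interpolation=cv2.INTER_CUBIC))
R=s["tcp_rot"];q=[.5293,-.1966]
y=np.array([.9703,-.2419,0]);x=np.array([.2419,.9703,0])
p=np.array([.5293,-.1966,.086]); print("stud exp px",proj(c,[p+.055*x+[0,0,.011],p+.055*x]))
# slot in tool frame
U=onz(c,[(267,167),(358,167),(358,190),(267,190)],0) 
w=pickle.load(open("w3.pkl","rb"));W=onz(w,[(267,167),(358,167),(358,190),(267,190)],w["state"]["position"][2]-.045)
print((W-w["state"]["position"])@w["state"]["tcp_rot"])
```

```text
[ 0.51883737 -0.19229193  0.18559569] [[ 2.41329378e-01  9.70443075e-01  6.07863131e-04]
 [ 9.70443252e-01 -2.41329223e-01 -3.18334439e-04]
 [-1.62230315e-04  6.66720126e-04 -9.99999765e-01]] [-0.0740208   0.85158421 -2.71862233]
stud exp px [[329.79595831 171.46989445]
 [329.08973695 169.57986726]]
[[ 0.06099683 -0.02565206  0.04498523]
 [ 0.06094125  0.02456784  0.04493607]
 [ 0.04817521  0.02500888  0.04494399]
 [ 0.04822811 -0.02612727  0.04499406]]
```

View pics/w4.png

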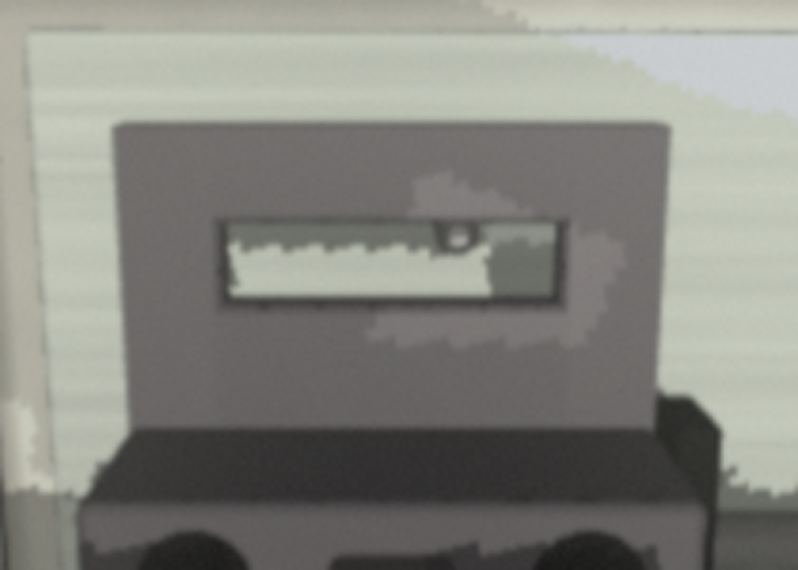

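The stud shows through the slot at crop (458,235), or full-image px (330.5,171.8), against a predicted (329.8,171.5). The slot is about 1.5 mm off laterally. I'll correct that and take another look just above the studs.

servo_tool:
  targets:
    - [[-0.0015,0,0.005],[0,0,0]]
    - [[-0.0015,0,0.015],[0,0,0]]
    - [[-0.0015,0,0.024],[0,0,0]]
    - [[-0.0015,0,0.027],[0,0,0]]
    - [[-0.0015,0,0.027],[0,0,0]]
    - [[-0.0015,0,0.027],[0,0,0]]

```text
time_s: 9.82
position: [0.5183, -0.1941, 0.1585]
tcp_rot: [[0.242, 0.97, 0.0], [0.97, -0.242, -0.0], [-0.0, 0.001, -1.0]]
force: [0.1, 0.7, -3.3]
opening: 0.183
```

Run:
```python
from h import *
import pickle
c=cap("wrist"); s=c["state"];print(s["position"],s["tcp_rot"],s["force"])
t=cap("scene"); 
g=cv2.resize(c["pixels"][150:200,250:370],None,fx=6.6,fy=6,interpolation=cv2.INTER_CUBIC)
h=cv2.resize(t["pixels"][200:400,80:280],(300,300)); h=np.pad(h,((0,0),(0,792-300),(0,0)))
cv2.imwrite("pics/w5.png",np.vstack([g,h])); print(g.shape)
x=np.array([.2419,.9703,0]);p=np.array([.5293,-.1966,.097]);print(proj(c,[p+.055*x]))
```

```text
[ 0.51833483 -0.1940981   0.15851958] [[ 2.41994509e-01  9.70277507e-01  4.66795856e-04]
 [ 9.70277607e-01 -2.41994402e-01 -2.73830698e-04]
 [-1.52729783e-04  5.19187091e-04 -9.99999854e-01]] [ 0.06895738  0.67108576 -3.34489505]
(300, 792, 3)
[[331.90208791 173.72921136]]
```

View pics/w5.png

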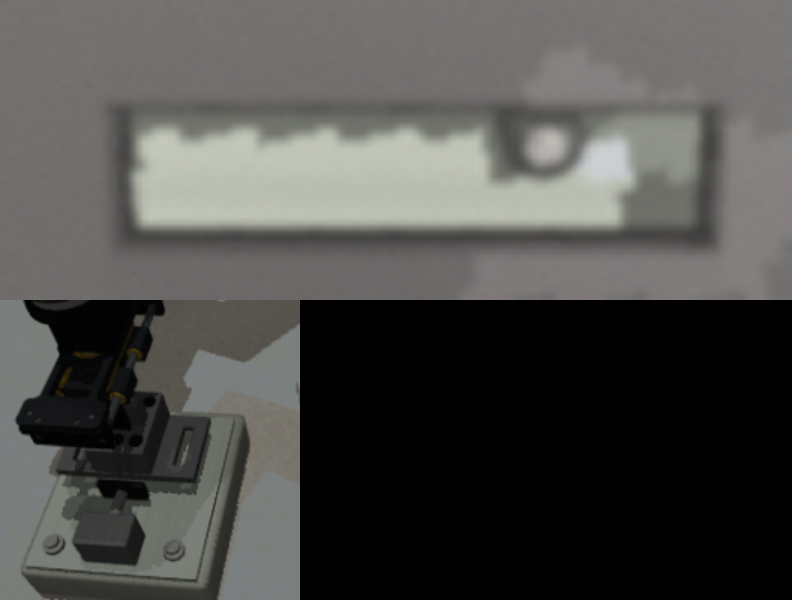

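Run:
```python
from h import *
c=cap("wrist"); s=c["state"];R=s["tcp_rot"];o=s["position"]
f=lambda uv,z:(onz(c,uv,z)-o)@R
print("tip",f([(332.7,174.5)],.097))
print("top rim",f([(300,168),(300,190.3)],o[2]-.045),"ends",f([(267.5,179),(358.5,179)],o[2]-.045))
```

```text
tip [[0.05476004 0.01169882 0.06164292]]
top rim [[ 0.06046333 -0.00730316  0.04498111]
 [ 0.04807454 -0.00744157  0.04498386]] ends [[ 0.05443744 -0.02547717  0.04497005]
 [ 0.05437143  0.02522124  0.04500478]]
```

Tip and slot centre agree within 0.5 mm, so I'll lower it.

servo_tool:
  targets:
    - [[0.0004,0,0.003],[0,0,0]]
    - [[0.0004,0,0.007],[0,0,0]]
    - [[0.0004,0,0.011],[0,0,0]]
    - [[0.0004,0,0.015],[0,0,0]]
    - [[0.0004,0,0.019],[0,0,0]]
    - [[0.0004,0,0.023],[0,0,0]]
    - [[0.0004,0,0.025],[0,0,0]]
    - [[0.0004,0,0.025],[0,0,0]]

```text
time_s: 10.98
position: [0.5181, -0.1935, 0.1332]
tcp_rot: [[0.242, 0.97, -0.0], [0.97, -0.242, 0.0], [0.0, -0.0, -1.0]]
force: [-0.4, -0.9, -3.3]
opening: 0.181
```

Underside is about 3 mm above the platform, with no contact force.

servo_tool:
  targets:
    - [[0,0,0.001],[0,0,0]]
    - [[0,0,0.002],[0,0,0]]
    - [[0,0,0.003],[0,0,0]]
    - [[0,0,0.003],[0,0,0]]
    - [[0,0,0.003],[0,0,0]]

```text
time_s: 11.6
position: [0.5182, -0.1936, 0.1304]
tcp_rot: [[0.242, 0.97, -0.0], [0.97, -0.242, 0.0], [0.0, -0.0, -1.0]]
force: [-0.0, -0.1, -2.7]
opening: 0.184
```

servo_tool:
  targets:
    - [[0,0,0.0005],[0,0,0]]
    - [[0,0,0.001],[0,0,0]]
    - [[0,0,0.001],[0,0,0]]
    - [[0,0,0.001],[0,0,0]]
    - [[0,0,0.001],[0,0,0]]
    - [[0,0,0.001],[0,0,0]]

```text
time_s: 12.35
position: [0.5183, -0.1936, 0.1301]
tcp_rot: [[0.242, 0.97, 0.0], [0.97, -0.242, -0.0], [-0.0, 0.001, -1.0]]
force: [-1.8, 1.1, 5.1]
opening: 0.175
```

Contact: the force rose by about 8 N at z = 0.130, which puts the underside at 75 mm, so it is seated. I'll ease the load slightly and slide toward the stop.

servo_tool:
  targets:
    - [[0,0,-0.0003],[0,0,0]]
    - [[0,0.001,-0.0003],[0,0,0]]
    - [[0,0.0025,-0.0003],[0,0,0]]
    - [[0,0.004,-0.0003],[0,0,0]]
    - [[0,0.0055,-0.0003],[0,0,0]]
    - [[0,0.007,-0.0003],[0,0,0]]
    - [[0,0.007,-0.0003],[0,0,0]]
    - [[0,0.007,-0.0003],[0,0,0]]

```text
time_s: 13.35
position: [0.5229, -0.1946, 0.1302]
tcp_rot: [[0.241, 0.97, -0.004], [0.97, -0.241, 0.001], [0.0, -0.005, -1.0]]
force: [-6.7, 1.0, 9.7]
opening: 0.178
```

Run:
```python
from h import *
for i in range(4):
    c=cap("wrist");s=c["state"];y=np.array([.9703,-.2419,0]);print(s["position"],s["force"],s["force"]@y,(s["position"]-[.5293,-.1966,0])@y)
```

```text
[ 0.52286326 -0.19456256  0.13018325] [-6.73999915  1.00258706  9.71841515] -6.782346981292471 -0.006738424849321896
[ 0.5228675  -0.19456138  0.13021208] [-6.40620474  1.45512597  9.93892033] -6.567935429291019 -0.00673460195329958
[ 0.5228588  -0.19453647  0.13019993] [-6.48267993  1.49560694 10.02004684] -6.651931652224956 -0.006749062862678954
[ 0.52286698 -0.19456544  0.13019718] [-6.477411    1.50349767  9.76749808] -6.6487279787448745 -0.006734121618179084
```

Friction on the platform takes about 6.6 N because the down force has grown to roughly 12 N. I'll unload vertically and then continue.

servo_tool:
  targets:
    - [[0,0,-0.0004],[0,0,0]]
    - [[0,0,-0.0008],[0,0,0]]
    - [[0,0,-0.0008],[0,0,0]]
    - [[0,0,-0.0008],[0,0,0]]
    - [[0,0,-0.0008],[0,0,0]]

```text
time_s: 14.18
position: [0.5252, -0.1953, 0.1301]
tcp_rot: [[0.242, 0.97, 0.0], [0.97, -0.242, -0.0], [0.0, 0.0, -1.0]]
force: [0.1, 0.4, -3.3]
opening: 0.18
```

servo_tool:
  targets:
    - [[0,0.001,0],[0,0,0]]
    - [[0,0.002,0],[0,0,0]]
    - [[0,0.0035,0],[0,0,0]]
    - [[0,0.005,0],[0,0,0]]
    - [[0,0.0065,0],[0,0,0]]
    - [[0,0.008,0],[0,0,0]]
    - [[0,0.008,0],[0,0,0]]
    - [[0,0.008,0],[0,0,0]]
    - [[0,0.008,0],[0,0,0]]

```text
time_s: 15.3
position: [0.5322, -0.197, 0.1303]
tcp_rot: [[0.242, 0.97, -0.001], [0.97, -0.242, 0.0], [0.0, -0.001, -1.0]]
force: [-4.0, -0.2, -2.1]
opening: 0.176
```

```bash
cat > r.py <<'E'
from h import *
for i in range(3):
    c=cap("wrist");s=c["state"];y=np.array([.9703,-.2419,0]);print(s["position"],s["force"],s["force"]@y,(s["position"]-[.5293,-.1966,0])@y)
print(s["tcp_rot"],s["opening"])
E
python3 r.py
```

```text
[ 0.53218437 -0.19699599  0.13025729] [-3.98323491 -0.2049904  -2.07088643] -3.8153456561293075 0.0028944975522784975
[ 0.53225379 -0.19701256  0.13025855] [-4.6612184  -1.08598995 -2.05229084] -4.260079244184861 0.00296586025903038
[ 0.5322853  -0.19701892  0.13024017] [-4.60555472 -0.82328145 -2.56893274] -4.269617960116548 0.002997974045628261
[[ 2.41935986e-01  9.70291664e-01 -1.03199366e-03]
 [ 9.70292190e-01 -2.41935612e-01  4.75384852e-04]
 [ 2.11585941e-04 -1.11634809e-03 -9.99999354e-01]] 0.1789506170862374
```

Position and force agree: 6 mm of push should give 4.8 N, and 4.3 N is measured. About 6.5 mm more of real travel is needed.

servo_tool:
  targets:
    - [[0,0.001,0],[0,0,0]]
    - [[0,0.002,0],[0,0,0]]
    - [[0,0.003,0],[0,0,0]]
    - [[0,0.0042,0],[0,0,0]]
    - [[0,0.0054,0],[0,0,0]]
    - [[0,0.0066,0],[0,0,0]]
    - [[0,0.0072,0],[0,0,0]]
    - [[0,0.0072,0],[0,0,0]]
    - [[0,0.0072,0],[0,0,0]]
    - [[0,0.0072,0],[0,0,0]]
    - [[0,0.0072,0],[0,0,0]]

```text
time_s: 16.82
position: [0.5376, -0.1983, 0.1304]
tcp_rot: [[0.242, 0.97, -0.005], [0.97, -0.242, 0.002], [0.0, -0.005, -1.0]]
force: [-9.0, 0.4, 0.6]
opening: 0.183
```

```bash
python3 r.py
```

```text
[ 0.53756069 -0.1983252   0.13035351] [-8.99500331  0.3932596   0.5601796 ] -8.822981213887104 0.008432677620006717
[ 0.53756849 -0.19830511  0.13035082] [-8.18400563 -0.1572438   1.67774511] -7.902903384497606 0.00843538541621323
[ 0.53757056 -0.19832282  0.13037918] [-8.11568374  0.23286948  0.43448372] -7.930979058198146 0.008441676622611869
[[ 2.41567244e-01  9.70372281e-01 -4.78570400e-03]
 [ 9.70384033e-01 -2.41562732e-01  1.50805350e-03]
 [ 3.07325581e-04 -5.00826707e-03 -9.99987411e-01]] 0.18076561554618045
```

servo_tool:
  targets:
    - [[0,0.0004,-0.0001],[0,0,0]]
    - [[0,0.0008,-0.0003],[0,0,0]]
    - [[0,0.0014,-0.0003],[0,0,0]]
    - [[0,0.0014,-0.0003],[0,0,0]]
    - [[0,0.0014,-0.0003],[0,0,0]]
    - [[0,0.0014,-0.0003],[0,0,0]]
    - [[0,0.0014,-0.0003],[0,0,0]]

```text
time_s: 17.85
position: [0.5384, -0.1985, 0.1304]
tcp_rot: [[0.241, 0.97, -0.006], [0.97, -0.241, 0.002], [0.0, -0.006, -1.0]]
force: [-9.5, 0.1, 0.9]
opening: 0.181
```

```bash
python3 r.py
python3 - <<'E'
from h import *
c=cap("wrist"); t=cap("scene")
a=cv2.resize(t["pixels"][230:410,80:260],(400,400),interpolation=cv2.INTER_CUBIC)
b=cv2.resize(c["pixels"][130:330,220:420],(400,400),interpolation=cv2.INTER_CUBIC)
cv2.imwrite("pics/end.png",np.hstack([a,b]))
x=np.array([.2419,.9703,0]);p=np.array([.5293,-.1966,.097]);print(proj(c,[p+.055*x]))
E
```

```text
[ 0.53837188 -0.19851582  0.13044549] [-9.50787138  0.08769945  0.88802498] -9.246702092159312 0.009265887032188834
[ 0.53836632 -0.19846435  0.13042359] [-9.63377458  0.71214985  0.78492907] -9.519920525597788 0.009248037709371186
[ 0.53837158 -0.19849779  0.13043747] [-9.14386372  0.30965951 -0.02143521] -8.947197598543518 0.00926123436862287
[[ 2.41493734e-01  9.70383216e-01 -6.09838045e-03]
 [ 9.70402280e-01 -2.41486101e-01  1.96949335e-03]
 [ 4.38489176e-04 -6.39350259e-03 -9.99979465e-01]] 0.1802582776894408
[[296.17221765 181.62798181]]
```

View pics/end.png

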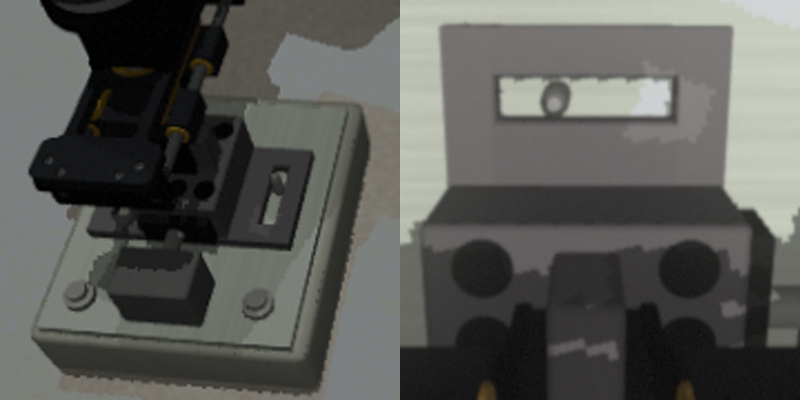

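The stud stands in the slot, and its offset in the picture puts the carrier about 8–9 mm ahead of the seat point. The pad is in contact, the nuts are in place and the measured push is about 9.2 N, so I'm handing in.

```bash
python3 -c "
from h import *
print(order.hand_in()); s=telemetry.read_state(); print(s['time_s'],s['position'],s['force'],s['opening'])"
```

```text
the job is handed in; nothing more can be done
None
the job is handed in; nothing more can be done
```

I gripped the grey carrier by its bar, lowered it over the studs until it sat on the platform, slid it against the sprung stop and handed in at about 18 s, still gripping and pressing. No verdict was reported.

**Last checks before handing in:**
- **Push:** the wrist force along the pressing direction was 8.9–9.5 N. The TCP was 9.25 mm past the seat point, so the pad was in about 12.2 mm, or 9.8 N by the spring. The last picture gave a slightly smaller advance of 8–8.5 mm, or about 9 N. All of these are inside 6–14 N, and the pad is well short of its end.
- **Seating:** TCP height puts the underside at about 75 mm, level with the platform. The tool was tilted about 0.006 rad. The visible stud stands in its slot. The second stud was hidden from view, so I infer it from the 110 mm spacing and the height.
- **Grip:** the fingers stood at 15.7 mm on the 16 mm bar.
- **Bystanders:** the nuts looked undisturbed in the last picture. I did not check the other objects again.

**What disagreed:** the first slide met about 6.6 N of platform friction, because the carrier was being pressed down with roughly 12 N. I unloaded it vertically and then continued. A little friction is still included in the wrist force reading.

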